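# Put a repaired control board under the probe head for its test

## Task

Get the repaired board ready for its test: slide the sled that carries it fully home under the probe head, and turn the dial on the white supply console until its pointer points at the metal tab clipped beside the scale. Only once both are done, lower the probe head by pushing its lever fully down. Leave the other things on the bench where they are.

Things in the scene. Friction and masses are not known exactly. Their poses are not given: they have to be found in the camera images.
- fixture: probe fixture fixed to the bench. Origin on the bench under the probe head's centre; x points from the robot to the column, y is the sled's way home. Aluminium base plate 20 mm thick, x -100 to 150, y -220 to 100 mm; grey column x 95 to 145; grey overhead arm y -30 to 30, from the column to x -20, top 202 mm high; under it the 90 x 90 mm probe plate, lowered 32 mm by the lever
- sled (a joint): travel of the sled (m) along the fixture's +y: 0 = fully out to the right (-y), 0.10 = fully home against its stop under the probe head. Black sled 136 x 160 mm with an open grey housing and a green circuit board on it, top 68 mm above the bench; it stays where it is left (about 3 N to slide)
- push_bar (a point): centre of the outer (-y) face of the sled's upright aluminium push bar, 100 mm wide along the fixture's x, 12 mm thick, standing 36 to 86 mm above the bench; moves with the sled; axes as the fixture's
- lever (a joint): angle of the lever (rad): 0 = raised, pointing to the robot (fixture -x) and 43 degrees upward; 1.15 = fully down at its stop, pointing 23 degrees below level. It stays where it is left; about 4 N at the grip moves it
- lever_pivot (a point): pivot of the lever on the left (+y) side of the overhead arm, 180 mm above the bench; axes as the fixture's; the pivot axis is y
- lever_grip (a point): centre of the lever's round black grip (diameter 22 mm, 66 mm long), 105 mm from the pivot; the lever is a 12 mm steel rod, 137 mm long to the end of its grip; moves with the lever
- console: white supply console fixed to the bench, 160 x 180 x 55 mm, the black dial and its scale on its top; origin at the centre of its underside
- dial (a joint): angle of the dial (rad), 0 to 4.4, growing clockwise seen from above; it stays where it is left
- dial_grip (a point): on the dial's axis, 81 mm above the bench, at the height to grip. Black disc of diameter 68 mm, top 8 mm above the console, with an upright grip bar 48 mm long, 14 mm thick, 63 to 92 mm above the bench. The point's x axis runs along the bar to the pointer end, marked with a white line
- pointer (a point): tip of the dial's white pointer line at the rim of the disc, 34 mm from the dial's axis, 63 mm above the bench; turns with the dial
- tab_mark (a point): point at the rim of the dial, 34 mm from its axis, where the pointer tip must come: right in front of the dark metal tab (22 mm long, 9 mm wide, 7 mm tall) clipped on the console beside the scale, which points at the dial's centre
- dispenser: bystander: blue solvent bottle, diameter 68, height 140 mm, origin under its centre
- cup: bystander: white plastic cup, diameter 72, height 85 mm, origin under its centre
- screwdriver: bystander: screwdriver 190 mm long lying on the bench
- brush: bystander: brush 180 mm long lying on the bench
- module: bystander: closed grey control module 100 x 130 x 62 mm, origin under its centre
- meter: bystander: yellow multimeter 160 x 80 x 41 mm lying on its back, origin under its centre
- tin: bystander: open tin, diameter 84, height 35 mm, origin under its centre
Not all that is in view belongs to the job. What is shaped like the console but turquoise is not meant.

How it is judged (in metres and radians):
On the way, in this order (a step that is already met when the one before it is completed fails the run):
1. the sled is fully home and the dial's pointer is at the tab, with the probe head still up (value of joint sled above 0.096 m and horizontal distance between pointer and tab_mark below 0.005 m and value of joint lever below 0.5 rad), for 0.2 s.
2. the lever is fully down (value of joint sled above 0.096 m and horizontal distance between pointer and tab_mark below 0.005 m and value of joint lever above 1.08 rad), for 0.2 s.
At the end, for the whole second after the job is handed in: the sled is home (joint at least 0.096 of 0.10 m), the dial's pointer tip is within 5 mm of the point in front of the tab, the lever is fully down (at least 1.08 of 1.15 rad), and all three are at rest (all of step 2 and velocity of joint lever between -0.02 and 0.02 rad/s and velocity of joint sled between -0.02 and 0.02 m/s and velocity of joint dial between -0.02 and 0.02 rad/s); the robot touches nothing.
It fails at once if the probe head is lowered while the sled is not home (value of joint lever above 0.6 rad and value of joint sled below 0.09 m).
It fails at once if a bystander is moved by more than 30 mm (distance of any of dispenser, cup, screwdriver, brush, module, meter, tin from where it was at the start of the episode above 0.03 m).
It also fails if it takes over 72 s, if anything falls off the work surface, if the arm or the gripper's body presses on something with over 40 N, if the wrist force passes 120 N, or if a joint passes its speed limit or range.

## Robot

A 6-joint arm with a two-finger parallel gripper is mounted at the origin on the work surface. World frame = base frame: x ahead of the robot, y to its left, z up, the work surface at z = 0. Lengths are in mm, angles in rad, forces in N, time in s.
With the tool pointing down it reaches from about 350 to 775 mm from the base axis. Payload 7.3 kg.
Tool frame: the origin (TCP) lies midway between the tips of the shut fingers; the grasp point (between the pads) lies 19 mm behind it; z points along the fingers, y is the line along which they close (so a half turn about z gives the same grasp; the last joint's range is limited). The gripper opens to 92 mm and grips with 3 to 60 N. Pads are 19 mm wide; open, the fingers measure 130 mm over their backs; the gripper's body (75 mm by 190 mm) begins 47 mm behind the grasp point.
Start: joints at [1.043, 0.342, 1.524, -0, 1.275, -0.146], TCP at [195.599, 487.226, 189.941] pointing down, gripper open.
Joint ranges: [-2.53, 2.53], [-0.77, 2.02], [0.04, 2.7], [-1, 4.14], [0.28, 2.66], [-3.11, 3.11]. Speed limits (rad/s): [2.57, 2.57, 3.14, 3.14, 3.14, 3.14].

## Interface

Orientations are given as [roll, pitch, yaw] about the fixed x, y, z axes, in that order (R = Rz(yaw) Ry(pitch) Rx(roll)).
In Python, from plant import bot gives the robot as it stands.
- The arm moves only by the tool servo_tool, never from a script. Its argument "deltas" is a list of rows, each a list of 2 entries, a list of its own where there are three numbers: the shift along the tool's x, y, z in m, then the turn, a rotation vector about the tool's x, y, z in degrees. A call has 1 to 20 rows; each row shifts and turns the commanded pose from where the row before left it, along the tool's axes as they then stand; what a row does not reach is not made up. A row lasts 1/8 s, in which the tool goes at most 62.5 mm and 10.7 degrees, less where a joint would pass 70% of its speed; a pose out of reach is approached as far as the arm can. A call with a gripper value outside its range is refused whole. "fingers" is the opening, from 0 (shut) to 1 (fully open), set as the call begins (left out, the last holds). The fingers move at their own pace and stop on an object; the grip force is fixed at half the most. Time passes only in rows, so rows that do not move let the fingers close. It gives the time, the measured TCP pose, the force, the opening and the grip force at its end, in the units of the state.
- bot.get_obs(): the state, without advancing time (a new reading comes with each control period).
- bot.capture(name): name is "scene" or "top"; returns the picture (480x640x3 uint8, red, green, blue); there is no depth.
- bot.camera_model(name): a dict with "mtx" (3x3 intrinsics, pixels), "dist" ([k1, k2, p1, p2, k3] as OpenCV has them; the pictures are not rectified), "xyz" and "rotation" of the camera in the world. Camera axes: x right, y down, z forward; pixel columns grow to the right and rows downward; lengths in mm; the calibration is good to about 2 mm. A picture is of the moment at which its call begins. camera_model takes no time and is no camera call.
- bot.close_job(): hands the job in; it is judged then, once.
The state is a dict: "time": time; "joint_positions": joint angles; "dq": joint speeds; "tau": joint torques, N m; "tool_pos": TCP position; "tcp_rot": TCP orientation; "contact_force": force on the tool from outside, world axes, zero at the start; "moment": the same for the moment, N m; "grip_width": finger opening in mm; "finger_force": force on a finger pad.
Only numpy, scipy, OpenCV 4.12 (cv2) and the standard library are available. Lean on these libraries where they do the work, as an engineer would, in place of code of your own. Each camera call takes 0.05 s, during which the arm holds its last target. There are 200 camera calls.

## Working session

There is one attempt and no reset: what is moved stays moved. The work goes in short steps, Python scripts to look and compute and a tool call to move; the robot and the scene stay as the last step left them, time stands still between calls to the robot, and variables do not carry over. Pictures are saved under pics/ and viewed, at most 10 in all, crops included, and the job is handed in when it is done.

Besides the shell and the picture viewer there is one more tool, called after "Emit:" by a JSON object that holds its "name" and its "arguments". servo_tool: Moves the arm, as the interface text tells. Its arguments: {"type":"object","properties":{"deltas":{"type":"array"},"fingers":{"type":"number"}},"required":["deltas"]}

```bash
mkdir -p pics; python3 - <<'E'
from plant import bot
import cv2
for n in("scene","top"):
    im=bot.capture(n); cv2.imwrite(f"pics/{n}0.png",im[:,:,::-1]); m=bot.camera_model(n); print(n,m)
o=bot.get_obs();print(o["tool_pos"],o["tcp_rot"],o["grip_width"])
E
```

```text
scene {'mtx': array([[460.56472543,   0.        , 325.35287059],
       [  0.        , 460.56472543, 232.81561562],
       [  0.        ,   0.        ,   1.        ]]), 'dist': array([-0.11661061,  0.        ,  0.        ,  0.        ,  0.        ]), 'xyz': array([1420.21073342, 1030.75487665,  982.52402739]), 'rotation': array([-2.13547431, -0.01584583,  2.41240462])}
top {'mtx': array([[610.64853647,   0.        , 313.67158319],
       [  0.        , 610.64853647, 237.50422271],
       [  0.        ,   0.        ,   1.        ]]), 'dist': array([-0.17722426,  0.        ,  0.        ,  0.        ,  0.        ]), 'xyz': array([ 228.10178102,   83.71732679, 1766.43653957]), 'rotation': array([-2.94086166e+00,  1.52362265e-03, -1.53793419e+00])}
[195.38491477 486.85361766 189.33282036] [-3.14023701e+00 -1.85602951e-04  2.75980546e+00] 91.09445200875284
```

View pics/scene0.png

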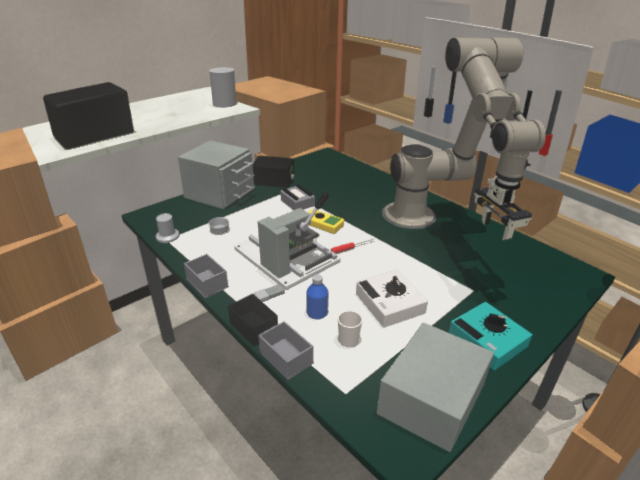

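View pics/top0.png

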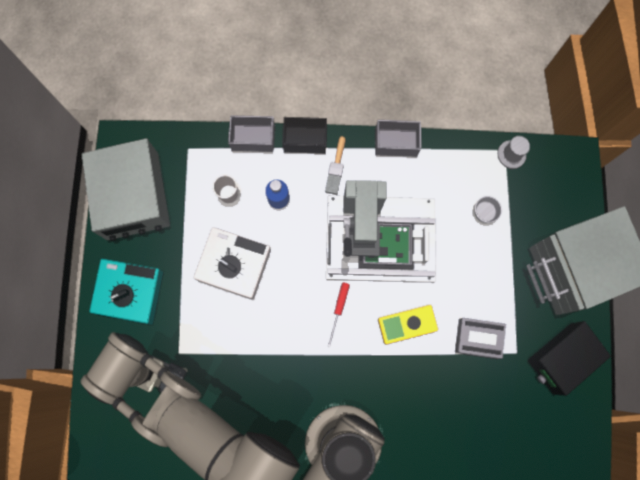

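The scene view shows the fixture near (285,245), the white console near (392,293), and the turquoise decoy at (492,330). In the top view the fixture is at (380,235), the white dial at (229,266), the screwdriver at (340,310) and the meter at (408,323). Next I'll enlarge the relevant parts and check the calibration.

```bash
cat > h.py <<'E'
import numpy as np,cv2
from scipy.spatial.transform import Rotation as Ro
from plant import bot
def cam(n):
    m=bot.camera_model(n); return m,Ro.from_euler('xyz',m['rotation']).as_matrix()
def proj(n,P):
    m,R=cam(n); t=-R.T@m['xyz']
    return cv2.projectPoints(np.float64(P).reshape(-1,1,3),cv2.Rodrigues(R.T)[0],t,m['mtx'],m['dist'])[0].reshape(-1,2)
def rays(n,px):
    m,R=cam(n); u=cv2.undistortPoints(np.float64(px).reshape(-1,1,2),m['mtx'],m['dist']).reshape(-1,2)
    d=np.c_[u,np.ones(len(u))]@R.T; return m['xyz'],d
def plane(n,px,z):
    o,d=rays(n,px); return o+d*((z-o[2])/d[:,2])[:,None]
def tri(pt,ps):
    o1,d1=rays("top",pt);o2,d2=rays("scene",ps);out=[]
    for a,b in zip(d1,d2):
        a=a/np.linalg.norm(a);b=b/np.linalg.norm(b)
        s=np.linalg.lstsq(np.c_[a,-b],o2-o1,rcond=None)[0]
        p,q=o1+a*s[0],o2+b*s[1]; out.append(np.r_[(p+q)/2,np.linalg.norm(p-q)])
    return np.round(out,1)
E
python3 - <<'E'
from h import *
P=[[195.4,486.9,189.3],[0,0,0]]
print(proj("top",P),proj("scene",P))
t=cv2.imread("pics/top0.png");s=cv2.imread("pics/scene0.png")
def crop(im,x,y,w,h,k):return cv2.resize(im[y:y+h,x:x+w],None,fx=k,fy=k,interpolation=cv2.INTER_CUBIC)
a=crop(t,320,172,125,120,5);cv2.imwrite("pics/a.png",a)
cv2.imwrite("pics/b.png",crop(s,230,200,115,85,6.9))
c=np.zeros((600,800,3),np.uint8)
x=crop(t,192,222,80,80,5);c[:400,:400]=x
x=crop(s,350,262,80,64,5);c[:320,400:]=x
cv2.imwrite("pics/c.png",c[:400])
E
```

```text
[[157.87017136 366.92403237]
 [341.64856864 442.63454434]] [[492.36787989 240.14916569]
 [408.09558255 213.6012001 ]]
```

View pics/a.png

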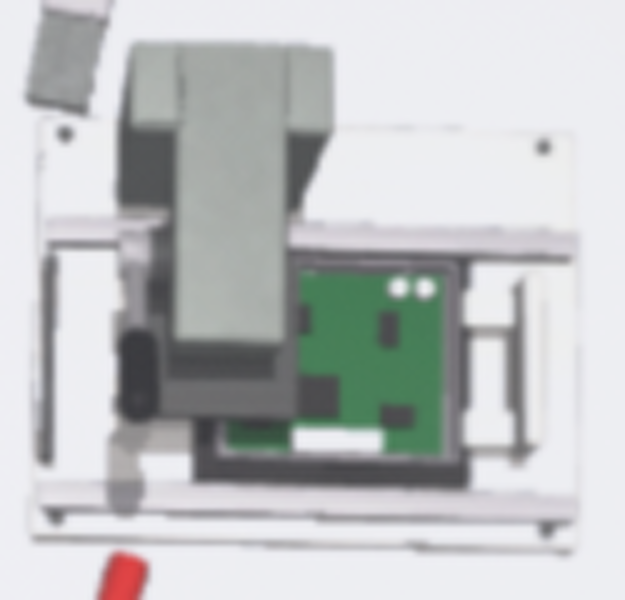

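View pics/b.png

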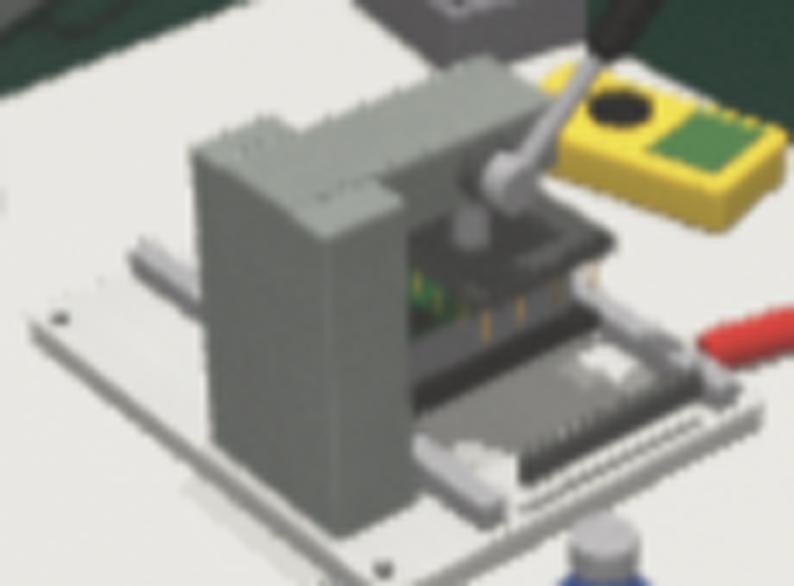

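View pics/c.png

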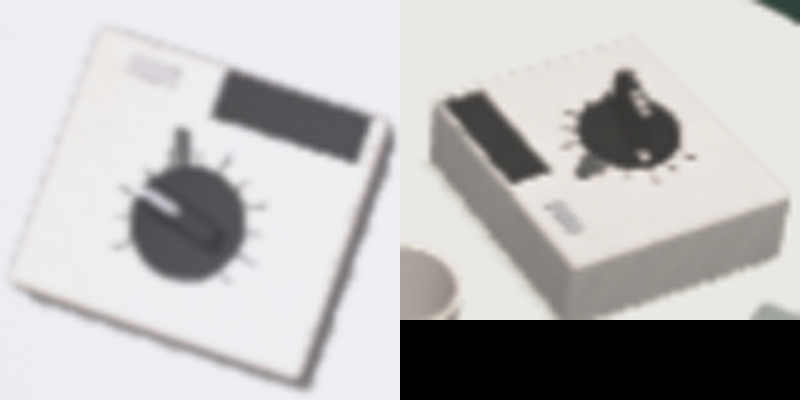

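Crop a (top): base-plate screws at (65,133), (543,147), (55,517) and (545,530). The push bar's outer face is at about x=543, the lever grip at (138,375) and the hub at (135,250). Crop b (scene): screws at (60,318) and (383,570), lever hub at (508,185). Crop c: the dial's disc is at (188,222) with the pointer to the upper left, and the tab is straight up at (182,147).

```bash
python3 - <<'E'
from h import *
A=lambda p,k=5,o=(320,172):(np.float64(p)+.5)/k-.5+np.array(o)
B=lambda p:A(p,6.9,(230,200)); C=lambda p:A(p,5,(192,222)); D=lambda p:A(p-np.array([400,0]),5,(350,262))
print("screws tri",tri(A([[543,147],[65,133]]),B([[60,318],[383,570]])))
S=plane("top",A([[65,133],[543,147],[55,517],[545,530]]),20);print(S.round(1))
c=S.mean(0)[:2]; ey=(S[0]+S[2]-S[1]-S[3])[:2];ex=(S[0]+S[1]-S[2]-S[3])[:2]
th=np.arctan2(ex[1],ex[0]);th2=np.arctan2(-ey[0],ey[1]);print("yaw",th,th2)
yaw=th2; R=np.array([[np.cos(yaw),-np.sin(yaw)],[np.sin(yaw),np.cos(yaw)]])
o=c-R@[25,-60];print("origin",o)
fx=lambda P:((np.atleast_2d(P)[:,:2]-o)@R).round(1)
print("arm tip top edge",fx(plane("top",A([[176,340],[283,340]]),202)))
print("pushbar outer top corners",fx(plane("top",A([[541,276],[541,450]]),86)))
h=tri(A([[135,250]]),B([[508,185]]));print("hub",h,fx(h)); 
print("grip",fx(plane("top",A([[138,375]]),180+72)),fx(plane("top",A([[138,340],[138,410]]),252)))
# dial
t=cv2.imread("pics/top0.png");s=cv2.imread("pics/scene0.png")
for n,im,cc,r in(("top",t,(229,266),18),("scene",s,(396,288),20)):
    g=im.max(2); m=np.zeros_like(g);cv2.circle(m,cc,r,255,-1)
    m=((g<120)&(m>0)).astype(np.uint8)
    m=cv2.morphologyEx(m,cv2.MORPH_OPEN,cv2.getStructuringElement(2,(7,7)))
    k=max(cv2.findContours(m,0,1)[0],key=cv2.contourArea)[:,0]
    P=plane(n,k,63)[:,:2]
    q=np.linalg.lstsq(np.c_[2*P,np.ones(len(P))],(P**2).sum(1),rcond=None)[0];print(n,"dial c",q[:2],"r",(q[2]+q[0]**2+q[1]**2)**.5)
for z in(63,92):print("ptr/bar",z,plane("top",C([[140,192],[180,214],[221,241]]),z).round(1))
print("tab in/out",plane("top",C([[182,165],[182,127]]),62).round(1),plane("scene",D([[607,162],[580,176]]),62).round(1))
E
```

```text
screws tri [[ 704.3 -238.1   19.4    2.2]
 [ 703.3   46.9   17.8    2.7]]
[[ 703.7   46.    20. ]
 [ 705.  -238.8   20. ]
 [ 474.4   45.6   20. ]
 [ 475.4 -238.9   20. ]]
yaw 0.0010106261314091615 0.004136255373153201
origin [564.38619735 -36.64324638]
arm tip top edge [[-20.2  25.6]
 [-18.6 -30.5]]
pushbar outer top corners [[  46.1 -188.5]
 [ -53.9 -187.7]]
hub [[595.4  12.1 178.1   5. ]] [[31.2 48.6]]
grip [[-48.9  47.6]] [[-30.8  48. ]
 [-66.8  47.3]]
top dial c [483.08537016 332.62805639] r 27.965982988756814
scene dial c [491.14613323 342.01296647] r 30.379102162383404
ptr/bar 63 [[500.6 362.5  63. ]
 [488.8 338.9  63. ]
 [474.2 314.6  63. ]]
ptr/bar 92 [[496.  357.7  92. ]
 [484.3 334.5  92. ]
 [470.  310.7  92. ]]
tab in/out [[517.1 339.5  62. ]
 [539.1 340.8  62. ]] [[522.3 354.1  62. ]
 [545.1 352.1  62. ]]
```

```bash
python3 - <<'E'
from h import *
C=lambda p:(np.float64(p)+.5)/5-.5+np.array((192,222)); D=lambda p:(np.float64(p)-[400,0]+.5)/5-.5+np.array((350,262))
# label(dark display) 4 corners, tab in,out, dial centre, console corners
T=[[232,68],[371,118],[357,162],[212,118],[182,165],[182,127],[188,223],[106,25],[12,278],[388,118]]
Sx=[[549,174],[486,92],[443,100],[515,185],[604,160],[581,177],[629,130],[574,268],[788,200],[437,100]]
# label correspondence: image top-view: far-left corner etc.
print(tri(C(T),D(Sx)))
# dial rim via dark extents, both views
for n,f,o in(("top",(192,222),(229,266)),("scene",(350,262),(396,288))):
    im=cv2.imread(f"pics/{n}0.png");x,y=o;print(n);print(im.max(2)[y-16:y+17,x-18:x+18:1] if n=="top" else "")
E
```

```text
[[565.6 325.7  60.8  28.8]
 [538.3 244.4  63.   29.6]
 [531.8 234.4  42.7  19. ]
 [554.8 320.5  38.6  17.5]
 [516.5 343.3  54.1   6.4]
 [538.9 344.4  53.3   5.8]
 [483.5 336.6  56.4   4.1]
 [598.6 393.4  47.1   5.8]
 [449.5 438.8  44.7   5.8]
 [548.4 227.   49.1   6.7]]
top
[[237 237 237 ... 235 232 228]
 [237 238 237 ... 239 239 240]
 [237 237 237 ... 239 240 241]
 ...
 [238 238 239 ... 241 242 242]
 [238 238 239 ... 240 241 241]
 [236 237 238 ... 240 240 241]]
scene
```

Emit:
{"name": "servo_tool", "arguments": {"deltas": [[[-0.04,-0.004,0],[0,0,0]],[[-0.04,-0.004,0],[0,0,0]],[[-0.04,-0.004,0],[0,0,0]],[[-0.04,-0.004,0],[0,0,0]],[[-0.04,-0.004,0],[0,0,0]],[[-0.04,-0.005,0],[0,0,0]],[[-0.04,-0.005,0],[0,0,0]],[[-0.044,-0.005,0],[0,0,0]],[[0,0,0],[0,0,-10.4]],[[0,0,0],[0,0,-10.4]],[[0,0,0],[0,0,-10.4]],[[0,0,0],[0,0,-10.4]],[[0,0,0],[0,0,-10.4]],[[0,0,0],[0,0,-10.4]],[[0,0,0],[0,0,-10.4]],[[0,0,0],[0,0,-10.2]],[[0,0,0],[0,0,0]],[[0,0,0],[0,0,0]]], "fingers": 0.6}}

```text
time: 2.35
tool_pos: [483.1, 334.0, 189.7]
tcp_rot: [3.141, -0.0, -2.078]
contact_force: [0.1, 0.1, 1.0]
grip_width: 55.0
finger_force: 0.0
```

```bash
python3 - <<'E'
from h import *
o=bot.get_obs();p=o["tool_pos"];R=Ro.from_euler('xyz',o["tcp_rot"]).as_matrix();print(p,R[:,0],o["time"])
t=bot.capture("top").copy();s=bot.capture("scene").copy()
cv2.imwrite("pics/top1.png",t[:,:,::-1]);cv2.imwrite("pics/scene1.png",s[:,:,::-1])
t=t[:,:,::-1].copy();s=s[:,:,::-1].copy()
print(proj("top",[p]),proj("scene",[p]))
def crop(im,x,y,w,h,k):return cv2.resize(im[y:y+h,x:x+w],None,fx=k,fy=k,interpolation=cv2.INTER_CUBIC)
c=np.zeros((500,800,3),np.uint8);c[:,:400]=crop(t,180,200,100,125,4);c[:,400:]=crop(s,345,215,100,125,4)
cv2.imwrite("pics/d.png",c)
# paper corners in both originals (bench plane check)
for n in("top","scene"):
    im=cv2.imread(f"pics/{n}0.png").astype(int)
E
```

```text
[483.09941667 333.97111898 189.67302025] [-4.85981775e-01 -8.73968868e-01  3.62262919e-04] 2.35
[[222.59205758 259.06502087]] [[398.53415336 252.80636711]]
```

View pics/d.png

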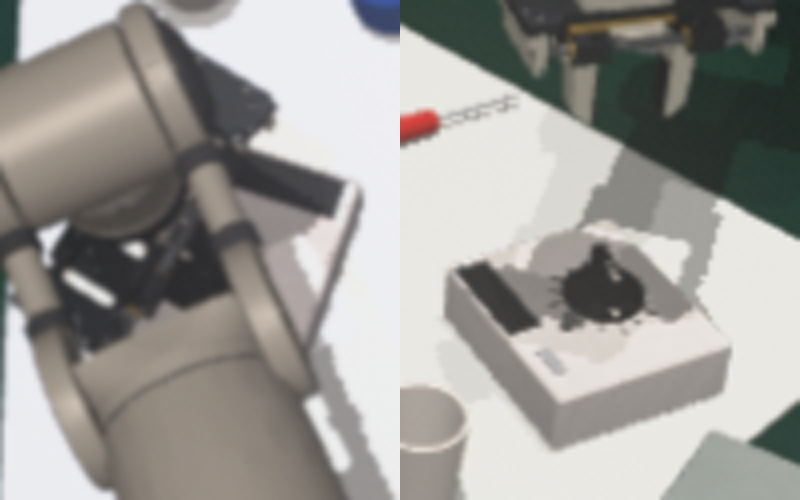

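Crop d: the fingers straddle the dial, with their tips at about (582,120) and (672,117) in the scene half. The sizes agree with the top-view estimate, so I'll descend and grip.

Emit:
{"name": "servo_tool", "arguments": {"deltas": [[[0,0,0.025],[0,0,0]],[[0,0,0.025],[0,0,0]],[[0,0,0.025],[0,0,0]],[[0,0,0.02],[0,0,0]],[[0,0,0.015],[0,0,0]],[[0,0,0.008],[0,0,0]],[[0,0,0.005],[0,0,0]],[[0,0,0],[0,0,0]]]}}

```text
time: 3.45
tool_pos: [483.4, 334.1, 67.1]
tcp_rot: [-3.141, 0.0, -2.075]
contact_force: [-0.1, -0.1, -0.1]
grip_width: 55.3
finger_force: 0.0
```

Emit:
{"name": "servo_tool", "arguments": {"deltas": [[[0,0,0],[0,0,0]],[[0,0,0],[0,0,0]],[[0,0,0],[0,0,0]],[[0,0,0],[0,0,0]],[[0,0,0],[0,0,0]],[[0,0,0],[0,0,0]]], "fingers": 0.0}}

```text
time: 4.2
tool_pos: [483.2, 334.0, 66.9]
tcp_rot: [-3.142, 0.0, -2.075]
contact_force: [0.3, -0.2, -0.7]
grip_width: 1.6
finger_force: 0.0
```

```bash
python3 - <<'E'
from h import *
p=bot.get_obs()["tool_pos"];print(p,bot.get_obs()["grip_width"])
s=bot.capture("scene")[:,:,::-1].copy();t=bot.capture("top")[:,:,::-1].copy()
cv2.imwrite("pics/scene2.png",s)
print(proj("scene",[p]),proj("top",[p]))
def crop(im,x,y,w,h,k):return cv2.resize(im[y:y+h,x:x+w],None,fx=k,fy=k,interpolation=cv2.INTER_CUBIC)
c=np.hstack([crop(t,180,210,80,100,5),crop(s,355,235,80,100,5)])
cv2.imwrite("pics/e.png",c)
E
```

```text
[483.23738425 334.04271913  66.91995745] 1.5713748368369036
[[394.547991   284.52699067]] [[228.98076891 266.17906681]]
```

View pics/e.png

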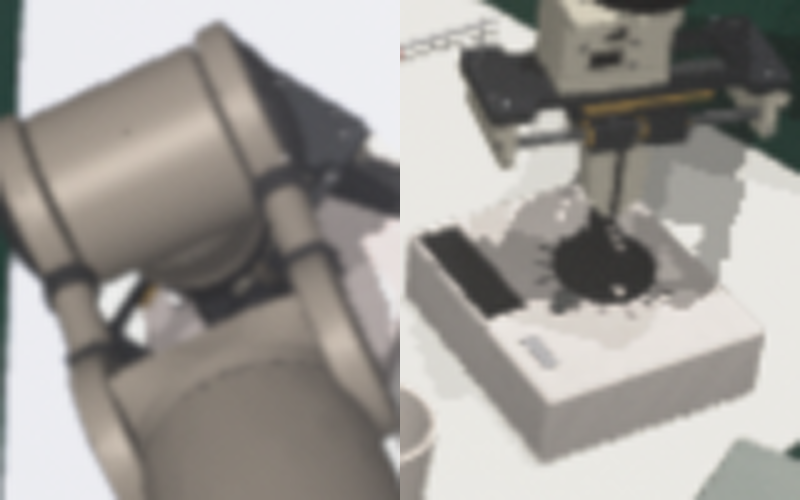

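Crop e: in the scene half the shut fingers, centred at about x=615, stand behind the dial's bar at (604,225). The calibration is therefore off by roughly 10 mm here. I'll raise the arm and use the shut fingertips at known poses to check the scene camera.

Emit:
{"name": "servo_tool", "arguments": {"deltas": [[[0,0,-0.02],[0,0,0]],[[0,0,-0.02],[0,0,0]],[[0,0,-0.023],[0,0,0]],[[0,0,0],[0,0,0]],[[0,0,0],[0,0,0]]], "fingers": 0.0}}

```text
time: 4.92
tool_pos: [482.8, 333.8, 129.0]
tcp_rot: [3.141, -0.001, -2.075]
contact_force: [0.1, 0.6, -0.4]
grip_width: 0.4
finger_force: 0.0
```

```bash
python3 - <<'E'
from h import *
p=bot.get_obs()["tool_pos"]
cv2.imwrite("pics/scene3.png",bot.capture("scene")[:,:,::-1]);print(p,proj("scene",[p]))
E
```

```text
[482.75230345 333.76738259 128.99654244] [[396.55639036 268.77581384]]
```

Emit:
{"name": "servo_tool", "arguments": {"deltas": [[[0,0,-0.03],[0,0,-9.7]],[[0,0,-0.03],[0,0,-9.6]],[[0,0,0],[0,0,-9.6]],[[0,0.034,0],[0,0,0]],[[0,0.034,0],[0,0,0]],[[0,0.034,0],[0,0,0]],[[0.05,0,0],[0,0,0]],[[0.05,0,0],[0,0,0]],[[0.05,0,0],[0,0,0]],[[0,0,0],[0,0,0]],[[0,0,0],[0,0,0]]]}}

```text
time: 6.35
tool_pos: [381.2, 184.1, 189.5]
tcp_rot: [3.141, 0.0, -1.571]
contact_force: [0.3, 0.2, -0.4]
grip_width: 0.3
finger_force: 0.0
```

```bash
python3 - <<'E'
from h import *
p=bot.get_obs()["tool_pos"];q=proj("scene",[p])
s=bot.capture("scene")[:,:,::-1].copy();cv2.imwrite("pics/scene4.png",s);print(p,q)
t=bot.capture("top")[:,:,::-1].copy();cv2.imwrite("pics/top4.png",t);qt=proj("top",[p]);print(qt)
def crop(im,c,k=6,w=33,h=33):
    x,y=np.int32(c.round());return cv2.resize(im[y-h:y+h,x-w:x+w],None,fx=k,fy=k,interpolation=cv2.INTER_CUBIC),(x-w,y-h)
s3=cv2.imread("pics/scene3.png");a,o1=crop(s3,proj("scene",[[483.2,334,130]])[0]);b,o2=crop(s,q[0]);print(o1,o2)
cv2.imwrite("pics/f.png",np.hstack([a,b]))
E
```

```text
[381.24072923 184.14364607 189.51152942] [[384.32516884 222.20314903]]
[[277.76331094 299.79788853]]
(np.int32(364), np.int32(236)) (np.int32(351), np.int32(189))
```

View pics/f.png

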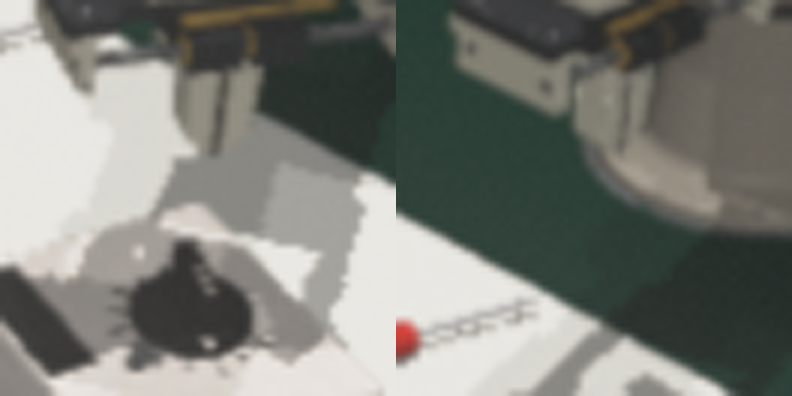

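Crop f: the shut fingertips are at (217,153) in the left tile and (612,155) in the right. Both sit about (+3,-7.4) px from the projected TCP, while the screws triangulate correctly. I need to know whether that is a height offset, so I'll descend gently to bare bench as a touch test.

Emit:
{"name": "servo_tool", "arguments": {"deltas": [[[0,0,0.04],[0,0,0]],[[0,0,0.04],[0,0,0]],[[0,0,0.04],[0,0,0]],[[0,0,0.03],[0,0,0]],[[0,0,0.015],[0,0,0]],[[0,0,0.01],[0,0,0]],[[0,0,0.005],[0,0,0]],[[0,0,0.003],[0,0,0]],[[0,0,0.002],[0,0,0]],[[0,0,0],[0,0,0]]]}}

```text
time: 7.7
tool_pos: [381.5, 184.0, 5.1]
tcp_rot: [-3.141, 0.0, -1.57]
contact_force: [-0.8, -0.6, -0.5]
grip_width: 0.7
finger_force: 0.0
```

Emit:
{"name": "servo_tool", "arguments": {"deltas": [[[0,0,0.002],[0,0,0]],[[0,0,0.002],[0,0,0]],[[0,0,0.001],[0,0,0]],[[0,0,0],[0,0,0]]]}}

```text
time: 8.2
tool_pos: [381.3, 184.0, -0.2]
tcp_rot: [3.141, 0.0, -1.57]
contact_force: [0.8, -0.4, 0.5]
grip_width: 0.3
finger_force: 0.0
```

Emit:
{"name": "servo_tool", "arguments": {"deltas": [[[0,0,0.001],[0,0,0]],[[0,0,0.001],[0,0,0]],[[0,0,0.001],[0,0,0]],[[0,0,0],[0,0,0]]]}}

```text
time: 8.7
tool_pos: [381.2, 184.0, -3.1]
tcp_rot: [3.141, 0.0, -1.57]
contact_force: [-0.5, 0.2, 0.0]
grip_width: 0.2
finger_force: 0.0
```

```bash
python3 - <<'E'
from h import *
o=bot.get_obs();p=o["tool_pos"];q=proj("scene",[p]);print(p,q,o["contact_force"])
s=bot.capture("scene")[:,:,::-1].copy();cv2.imwrite("pics/scene5.png",s)
t=bot.capture("top")[:,:,::-1].copy();cv2.imwrite("pics/top5.png",t);qt=proj("top",[p]);print(qt)
def crop(im,c,k=6,w=33,h=40):
    x,y=np.int32(c.round());return cv2.resize(im[y-h:y+h,x-w:x+w],None,fx=k,fy=k,interpolation=cv2.INTER_CUBIC),(x-w,y-h)
a,o1=crop(s,q[0]);b,o2=crop(t,qt[0]);print(o1,o2)
cv2.imwrite("pics/g.png",np.hstack([a,b]))
E
```

```text
[381.24585452 183.98729733  -3.14928319] [[379.73077724 268.24366763]] [-0.45369811  0.18583265  0.02724525]
[[281.76774714 306.37115453]]
(np.int32(347), np.int32(228)) (np.int32(249), np.int32(266))
```

View pics/g.png

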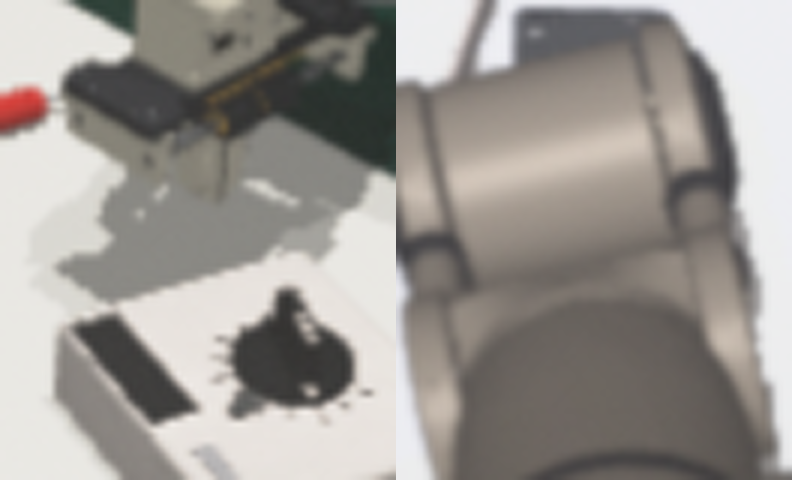

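Crop g: the fingertips, at (215,195), still float above the bench though the reported z is -3, with no contact force. So the tips really are higher than reported. I'll continue down to find the offset.

Emit:
{"name": "servo_tool", "arguments": {"deltas": [[[0,0,0.002],[0,0,0]],[[0,0,0.002],[0,0,0]],[[0,0,0.002],[0,0,0]],[[0,0,0.002],[0,0,0]],[[0,0,0.002],[0,0,0]]]}}

```text
time: 9.43
tool_pos: [381.3, 184.0, -13.2]
tcp_rot: [3.142, 0.0, -1.57]
contact_force: [-0.6, 0.1, 0.4]
grip_width: 0.7
finger_force: 0.0
```

Emit:
{"name": "servo_tool", "arguments": {"deltas": [[[0,0,0.001],[0,0,0]],[[0,0,0.001],[0,0,0]],[[0,0,0.001],[0,0,0]],[[0,0,0.001],[0,0,0]]]}}

```text
time: 9.93
tool_pos: [381.3, 184.0, -17.1]
tcp_rot: [-3.142, 0.0, -1.57]
contact_force: [-0.0, 0.6, 0.1]
grip_width: 0.3
finger_force: 0.0
```

Emit:
{"name": "servo_tool", "arguments": {"deltas": [[[0,0,0.001],[0,0,0]],[[0,0,0.001],[0,0,0]],[[0,0,0.001],[0,0,0]]]}}

```text
time: 10.3
tool_pos: [381.3, 184.0, -20.1]
tcp_rot: [3.142, 0.0, -1.57]
contact_force: [0.5, 0.4, -0.1]
grip_width: 0.3
finger_force: 0.0
```

Emit:
{"name": "servo_tool", "arguments": {"deltas": [[[0,0,0.001],[0,0,0]],[[0,0,0.001],[0,0,0]],[[0,0,0.001],[0,0,0]]]}}

```text
time: 10.68
tool_pos: [381.3, 184.0, -23.1]
tcp_rot: [-3.142, 0.0, -1.57]
contact_force: [0.2, -0.2, 0.8]
grip_width: 0.4
finger_force: 0.0
```

Emit:
{"name": "servo_tool", "arguments": {"deltas": [[[0,0,0.001],[0,0,0]],[[0,0,0.001],[0,0,0]]]}}

```text
time: 10.92
tool_pos: [381.3, 184.0, -25.1]
tcp_rot: [-3.142, 0.0, -1.57]
contact_force: [-0.2, 0.5, -0.1]
grip_width: 0.4
finger_force: 0.0
```

Emit:
{"name": "servo_tool", "arguments": {"deltas": [[[0,0,0.001],[0,0,0]],[[0,0,0.001],[0,0,0]]]}}

```text
time: 11.18
tool_pos: [381.3, 184.0, -27.1]
tcp_rot: [-3.142, 0.0, -1.57]
contact_force: [0.8, 0.3, -0.5]
grip_width: 0.0
finger_force: 0.0
```

Emit:
{"name": "servo_tool", "arguments": {"deltas": [[[0,0,0.001],[0,0,0]],[[0,0,0.001],[0,0,0]]]}}

```text
time: 11.42
tool_pos: [381.3, 184.0, -29.1]
tcp_rot: [-3.142, 0.0, -1.57]
contact_force: [0.2, -0.0, -0.1]
grip_width: 0.3
finger_force: 0.0
```

Emit:
{"name": "servo_tool", "arguments": {"deltas": [[[0,0,0.001],[0,0,0]]]}}

```text
time: 11.55
tool_pos: [381.3, 184.0, -30.1]
tcp_rot: [-3.142, 0.0, -1.57]
contact_force: [-0.3, 0.1, 0.6]
grip_width: 0.2
finger_force: 0.0
```

```bash
python3 - <<'E'
from h import *
o=bot.get_obs();p=o["tool_pos"];print(p,o["contact_force"],o["tau"],o["joint_positions"])
s=bot.capture("scene")[:,:,::-1].copy();cv2.imwrite("pics/scene6.png",s)
g=s.astype(int)
# tip: beige finger vs shadow; print saturation map near the expected place
q=proj("scene",[p])[0].round().astype(int);print(q)
x,y=q+[3,-8];print("R-B at rows",y-6,"..",y+8,"cols",x-8);print((g[y-6:y+9,x-8:x+9,2]-g[y-6:y+9,x-8:x+9,0]));print(g[y-6:y+9,x-8:x+9].max(2))
E
```

```text
[381.32363694 184.01177194 -30.13182338] [-0.30742001  0.09500995  0.57578105] [ 5.15162519e-04 -3.90136313e+01 -1.20848402e+01 -4.89098753e-02
  1.54994137e-02  7.83348383e-06] [ 2.68094729e-01  5.03581864e-01  2.04925910e+00  1.40929610e-04
  5.88636348e-01 -2.87404123e+00]
[379 274]
R-B at rows 260 .. 274 cols 374
[[13  8 13 14 14 15 16 15 14 11 13 15 12  7  8  7  9]
 [12  9 15 14 15 16 16 15 14 11 14 15 12  7  6  6  7]
 [12  9 13 15 15 16 16 15 13 10 13 14 11  6  6  7  6]
 [11  9 14 14 15 15 15 15 13 11 14 14 10  6  6  6  6]
 [10  8 12 13 15 15 16 16 13 10 14 13  7  6  6  6  5]
 [ 8  6  8 10 14 15 15 15 13 10 12  9  6  5  6  6  5]
 [ 6  6  7  8 10 13 15 15 14 10 10  6  6  6  6  5  6]
 [ 6  6  6  7  7  8 11 12 11  9  9  7  7  7  6  7  6]
 [ 6  5  6  6  6  6  8  8  8  7  7  6  6  6  6  6  6]
 [ 7  6  7  6  7  6  6  7  7  7  7  6  6  6  6  7  6]
 [ 6  6  6  5  5  7  6  6  6  6  6  5  5  6  6  5  6]
 [ 6  6  6  6  7  6  6  6  6  6  6  6  6  7  8  9 11]
 [ 7  5  6  6  5  6  6  6  6  7  8  8  9 13 11  9 10]
 [ 5  6  6  6  6  6  7  8  9 11 14 11 11 11  9 10 10]
 [ 6  5  6  6  8 10 12 13
[... 395 characters left out ...]
136 134 132 134 138 135 124 108 134 139 138 137 137 137 137]
 [137 137 137 137 134 134 138 136 125 111 134 137 137 137 136 137 137]
 [138 138 138 138 136 136 137 133 121 121 136 138 138 138 138 138 138]
 [138 138 139 138 138 137 138 137 132 134 137 137 138 138 138 137 137]
 [138 138 139 138 138 138 138 137 138 138 139 137 138 138 138 137 138]
 [138 139 138 138 138 138 138 137 138 139 138 137 137 138 138 138 145]
 [138 138 139 138 139 138 139 138 138 138 138 138 140 145 152 159 180]
 [139 137 138 138 138 139 138 139 138 142 148 155 167 195 218 221 223]
 [138 139 138 139 138 140 145 151 157 177 208 222 222 226 229 231 230]
 [139 139 142 147 154 165 191 216 219 222 227 231 231 231 231 231 231]]
```

Emit:
{"name": "servo_tool", "arguments": {"deltas": [[[0,0,0.001],[0,0,0]],[[0,0,0],[0,0,0]]]}}

```text
time: 11.85
tool_pos: [381.3, 184.0, -31.1]
tcp_rot: [3.141, 0.0, -1.57]
contact_force: [0.6, 0.2, 0.5]
grip_width: 0.3
finger_force: 0.0
```

Emit:
{"name": "servo_tool", "arguments": {"deltas": [[[0,0,0.001],[0,0,0]],[[0,0,0],[0,0,0]]]}}

```text
time: 12.1
tool_pos: [381.3, 184.0, -32.1]
tcp_rot: [3.142, 0.0, -1.57]
contact_force: [-0.5, 0.6, 0.1]
grip_width: 0.2
finger_force: 0.0
```

Emit:
{"name": "servo_tool", "arguments": {"deltas": [[[0,0,0.001],[0,0,0]],[[0,0,0],[0,0,0]]]}}

```text
time: 12.35
tool_pos: [381.3, 184.0, -33.1]
tcp_rot: [3.142, 0.0, -1.57]
contact_force: [-0.7, -1.0, -0.2]
grip_width: 0.5
finger_force: 0.0
```

Emit:
{"name": "servo_tool", "arguments": {"deltas": [[[0,0,0.001],[0,0,0]],[[0,0,0.001],[0,0,0]]]}}

```text
time: 12.6
tool_pos: [381.3, 184.0, -35.1]
tcp_rot: [-3.142, 0.0, -1.57]
contact_force: [0.6, -0.3, -0.3]
grip_width: 0.4
finger_force: 0.0
```

Emit:
{"name": "servo_tool", "arguments": {"deltas": [[[0,0,0.001],[0,0,0]],[[0,0,0.001],[0,0,0]]]}}

```text
time: 12.85
tool_pos: [381.3, 184.0, -36.7]
tcp_rot: [-3.142, 0.0, -1.57]
contact_force: [-4.4, -1.3, 20.0]
grip_width: 0.6
finger_force: 9.8
```

Emit:
{"name": "servo_tool", "arguments": {"deltas": [[[0,0,0.001],[0,0,0]],[[0,0,0.001],[0,0,0]]]}}

```text
time: 13.1
tool_pos: [381.4, 184.0, -36.9]
tcp_rot: [-3.141, 0.0, -1.57]
contact_force: [-10.5, -4.0, 48.1]
grip_width: 0.6
finger_force: 24.1
```

Contact comes at a reported z of about -36.3, so the tips are 36 mm higher than reported. Next I'll measure the lateral offset from the touching tip.

```bash
python3 - <<'E'
from h import *
s=bot.capture("scene")[:,:,::-1].copy();cv2.imwrite("pics/scene7.png",s)
p=bot.get_obs()["tool_pos"];print(p)
g=s.astype(int);y0,x0=256,370
d=g[y0:y0+20,x0:x0+22,2]-g[y0:y0+20,x0:x0+22,0];print(d)
print(proj("scene",[[381.3,184,0]]))
for q in([382.5,268],[382.5,269],[382.5,270]):print(q,plane("scene",[q],0).round(1))
E
```

```text
[381.40654186 184.04346312 -36.79451172]
[[-1 -1 -1  0  0  1  5 10  5  3  6 11 26 37  8  1  1  1  2  3  4  5]
 [ 0 -1 -1  1  2  3  8 11  6  1  1  7 26 40 11  2  2  3  4  5  6  7]
 [ 2  1  2  3  6  5  6  5  3  2  5 14 28 26  8  5  7  7  6  6  6  6]
 [ 6  4  5  9 11  3  2  3  5  9 13 15 17 12  9 13 11  8  7  9 10  8]
 [12 13 13 13 13  3  3  7 12 15 15 15 14 11 12 14 12  7  7  7  9  9]
 [14 13 16 14 11  7 11 13 15 16 15 15 13 11 14 15 13  7  5  6  7  8]
 [11 12 15 15 12 10 14 15 16 15 16 15 13 11 14 15 14  7  6  6  6  7]
 [10 10 15 15 12 10 14 15 15 15 16 14 13 10 14 14 13  6  6  6  6  6]
 [14 13 14 15 12 10 14 15 15 16 15 15 14 11 15 14 11  6  6  6  6  5]
 [13 13 13 11 11 11 14 15 15 15 16 16 13 10 15 13  8  7  6  7  6  7]
 [10 12 14 10  8  8 10 13 15 15 15 14 13 11 13 10  6  6  6  6  5  6]
 [ 6  8  8  8  6  6  7  8 13 14 15 14 12 11 11  7  6  6  6  6  7  6]
 [ 6  7  7  7  6  6  6  6  9 10 14 14 11  9  8  6  5  5  5  6  6  7]
 [ 6  6  6  6  7  6  6  6  7  7  9 10 10  8  7  6  6  6  6  6  6  6]
 [ 6  6  6  7  6  6  6  5  6  6  7  7  7  6  6  6  6  6  6  7  8  8]
 [ 6  7  6  5  6  6  6  6  7  6  6  7  6  7  6  6  5  7  8  8 11 13]
 [ 6  6  6  6  5  6  7  6  5  6  6  7  6  6  7  8 10 12 10  9 10 10]
 [ 6  6  6  6  6  6  6  6  6  6  7  7  8 12 14 12 11 10 10  9  9 10]
 [ 6  6  6  7  6  6  7  8  8 10 12 13 11 11 10 11 11 10 10 10 10 10]
 [ 5  6  6  7  8 10 11 14 12 12  9 10  9 10  9 10 10 10 10 10 10 10]]
[[379.79403689 267.54555016]]
[382.5, 268] [[375.9 192.2   0. ]]
[382.5, 269] [[380.4 196.3   0. ]]
[382.5, 270] [[384.8 200.3   0. ]]
```

Emit:
{"name": "servo_tool", "arguments": {"deltas": [[[0,0,-0.004],[0,0,0]],[[0,0,-0.01],[0,0,0]],[[0,0,-0.02],[0,0,0]]]}}

```text
time: 13.52
tool_pos: [380.7, 183.8, -5.0]
tcp_rot: [3.14, -0.0, -1.57]
contact_force: [-0.7, -0.2, 0.9]
grip_width: 0.1
finger_force: 0.0
```

Working rule from here: true tip z = reported z + 36 mm, with lateral offset small. Going back to the dial.

Emit:
{"name": "servo_tool", "arguments": {"deltas": [[[0,0,-0.05],[0,0,0]],[[0,0,-0.05],[0,0,0]],[[0,-0.035,-0.005],[0,0,0]],[[-0.05,-0.035,0],[0,0,0]],[[-0.05,-0.033,0],[0,0,0]],[[-0.051,0,0],[0,0,0]],[[0,0,0],[0,0,9.6]],[[0,0,0],[0,0,9.6]],[[0,0,0],[0,0,9.7]],[[0,0,0.025],[0,0,0]],[[0,0,0.02],[0,0,0]],[[0,0,0.015],[0,0,0]],[[0,0,0.007],[0,0,0]],[[0,0,0.002],[0,0,0]],[[0,0,0],[0,0,0]]], "fingers": 0.7}}

```text
time: 15.4
tool_pos: [484.6, 335.2, 31.4]
tcp_rot: [-3.141, 0.001, -2.075]
contact_force: [-0.9, -0.5, -0.5]
grip_width: 64.3
finger_force: 0.0
```

Emit:
{"name": "servo_tool", "arguments": {"deltas": [[[0,0,0],[0,0,0]],[[0,0,0],[0,0,0]],[[0,0,0],[0,0,0]],[[0,0,0],[0,0,0]],[[0,0,0],[0,0,0]]], "fingers": 0.0}}

```text
time: 16.02
tool_pos: [484.3, 335.0, 30.9]
tcp_rot: [-3.142, 0.0, -2.075]
contact_force: [0.0, -0.2, -0.3]
grip_width: 19.2
finger_force: 0.0
```

Emit:
{"name": "servo_tool", "arguments": {"deltas": [[[0,0,0],[0,0,0]],[[0,0,0],[0,0,0]],[[0,0,0],[0,0,0]]]}}

```text
time: 16.4
tool_pos: [483.3, 335.2, 30.9]
tcp_rot: [3.14, -0.001, -2.075]
contact_force: [-5.7, 1.8, 3.0]
grip_width: 14.0
finger_force: 30.0
```

The bar is gripped, 14.0 mm wide. I'll turn the dial about 55° clockwise towards the tab.

Emit:
{"name": "servo_tool", "arguments": {"deltas": [[[0,0,0],[0,0,6.8]],[[0,0,0],[0,0,6.8]],[[0,0,0],[0,0,6.8]],[[0,0,0],[0,0,6.8]],[[0,0,0],[0,0,6.8]],[[0,0,0],[0,0,6.8]],[[0,0,0],[0,0,6.8]],[[0,0,0],[0,0,7]],[[0,0,0],[0,0,0]],[[0,0,0],[0,0,0]]]}}

```text
time: 17.65
tool_pos: [481.2, 338.4, 30.9]
tcp_rot: [3.137, -0.004, -3.028]
contact_force: [-11.9, 14.0, 3.2]
grip_width: 13.8
finger_force: 30.0
```

Emit:
{"name": "servo_tool", "arguments": {"deltas": [[[0,0,0],[0,0,0]],[[0,0,0],[0,0,0]],[[0,0,-0.02],[0,0,0]],[[0,0,-0.03],[0,0,0]],[[0,0,-0.04],[0,0,0]],[[0.05,0,-0.01],[0,0,0]],[[0.05,0,0],[0,0,0]],[[0.013,0,0],[0,0,0]],[[0,0,0],[0,0,0]]], "fingers": 0.5}}

```text
time: 18.77
tool_pos: [372.6, 322.3, 131.4]
tcp_rot: [3.141, 0.002, -3.027]
contact_force: [0.1, 0.2, -0.1]
grip_width: 45.9
finger_force: 0.0
```

```bash
python3 - <<'E'
from h import *
t=bot.capture("top")[:,:,::-1].copy();cv2.imwrite("pics/top8.png",t)
g=t.max(2).astype(int)
np.set_printoptions(linewidth=200)
print("cols 212..246, rows 244..282");print(g[244:283,212:247])
E
```

```text
cols 212..246, rows 244..282
[[237 237 237 ...  83  84  84]
 [237 237 237 ...  83  83  84]
 [237 237 237 ...  85  84  83]
 ...
 [196 201 203 ... 233 234 234]
 [203 205 206 ... 233 233 233]
 [207 207 207 ... 230 232 229]]
```

```bash
python3 - <<'E'
from h import *
import sys;np.set_printoptions(linewidth=250,threshold=sys.maxsize)
g=cv2.imread("pics/top8.png").max(2).astype(int);print(g[245:282,214:246])
E
```

```text
[[237 237 237 238 238 238 238 238 238 238 238 238 238 238 237 238 239 239 235 219 175 134 106  94  89  86  84  83  83  84  83  83]
 [237 237 237 238 238 238 238 237 237 238 238 237 235 230 230 234 238 239 238 234 226 201 172 153 137 124 108  92  87  86  85  84]
 [237 237 237 237 238 238 238 238 237 237 238 235 222 194 186 210 231 238 239 239 238 234 229 225 214 198 173 143 125 108  93  86]
 [237 237 237 237 237 237 238 238 237 238 238 233 208 154 132 159 211 235 239 238 239 238 239 238 236 234 229 217 199 172 139 112]
 [237 237 237 237 237 237 238 238 238 238 238 232 203 144 114 138 203 235 239 239 238 238 239 240 240 240 240 237 234 227 208 180]
 [237 237 237 237 237 238 237 238 238 238 237 230 199 142 114 138 202 234 239 239 239 239 240 240 241 241 241 240 239 237 235 231]
 [237 238 237 238 237 237 237 237 238 237 235 221 182 140 114 134 197 229 235 238 239 239 239 238 240 241 242 241 240 239 238 239]
 [237 237 238 238 238 238 238 238 237 238 233 207 163 137 115 132 189 212 224 236 239 239 236 228 232 239 241 241 240 239 239 240]
 [237 237 237 238 238 238 237 237 238 238 232 205 16
[... 3047 characters left out ...]
 65 101 174 222 232 234 233 232 232 233 233]
 [182 186 191 195 194 176 141 124 154 186 196 194 192 189 182 163 128  91  72  69  66  66  82 140 203 229 233 234 233 234 233 233]
 [190 194 199 202 204 193 162 126 135 168 185 188 185 182 179 170 144 108  78  69  67  66  68 107 176 222 232 233 233 233 233 234]
 [197 201 204 207 207 202 180 139 123 148 171 178 177 176 173 169 154 123  91  72  68  65  64  81 140 202 228 233 233 233 233 234]
 [203 205 207 206 206 202 187 155 123 127 153 168 172 170 168 165 158 138 109  83  72  66  64  67 109 183 224 232 233 233 233 234]
 [206 207 206 204 202 197 188 167 133 117 136 158 167 166 164 162 158 148 126  98  75  68  64  64  95 164 217 230 232 232 233 233]]
```

In the pixel values, the pointer line meets the rim at column 228.0 and the tab's axis is also at column 228.0. The dial is set, within about 1 mm. Next is the sled: go round the lever with the fingers shut.

Emit:
{"name": "servo_tool", "arguments": {"deltas": [[[0,0,0],[0,0,-10.4]],[[0,0,0],[0,0,-10.4]],[[0,0,0],[0,0,-10.4]],[[0,0,0],[0,0,-10.4]],[[0,0,0],[0,0,-10.4]],[[0,0,0],[0,0,-10.4]],[[0,0,0],[0,0,-10.4]],[[0,0,0],[0,0,-10.6]],[[0.04,0,0],[0,0,0]],[[0.05,0,0],[0,0,0]],[[0.05,0,0],[0,0,0]],[[0.05,0,0],[0,0,0]],[[0.05,0,0],[0,0,0]],[[0.05,0,0],[0,0,0]],[[0.05,0,0],[0,0,0]],[[0.05,0,0],[0,0,0]],[[0.05,0,0],[0,0,0]],[[0.05,0,0],[0,0,0]],[[0.05,0,0],[0,0,0]],[[0.05,0,0],[0,0,0]]], "fingers": 0.0}}

```text
time: 21.32
tool_pos: [364.5, -120.1, 134.8]
tcp_rot: [-3.119, -0.245, -1.743]
contact_force: [0.5, 0.6, -0.7]
grip_width: 0.2
finger_force: 0.0
```

Emit:
{"name": "servo_tool", "arguments": {"deltas": [[[0,0,0],[0,0,0]],[[0,0,0],[0,0,0]],[[0,0,0],[0,0,0]],[[0,0,0],[0,0,0]]]}}

```text
time: 21.82
tool_pos: [363.3, -117.5, 134.6]
tcp_rot: [-3.12, -0.243, -1.74]
contact_force: [0.1, -0.1, -0.1]
grip_width: 0.7
finger_force: 0.0
```

```bash
cat >> h.py <<'E'
def togo(xyz,yaw):
    o=bot.get_obs();A=Ro.from_euler('xyz',o["tcp_rot"]);B=Ro.from_euler('xyz',[np.pi,0,yaw])
    print("now",o["tool_pos"].round(1),o["tcp_rot"].round(3),o["time"])
    print("rot first deg",np.degrees((A.inv()*B).as_rotvec()).round(1),"then shift",(B.inv().apply(np.array(xyz)-o["tool_pos"])/1000).round(4))
E
python3 - <<'E'
from h import *
togo([375,-265,131],-np.pi/2);print(bot.get_obs()["joint_positions"].round(3))
E
```

```text
now [ 363.3 -117.5  134.6] [-3.12  -0.243 -1.74 ] 21.825
rot first deg [ -0.1 -14.   -9.5] then shift [ 0.1475 -0.0117  0.0036]
[-0.293  0.139  2.006 -0.292  0.964 -3.105]
```

Joint 6 ran into its limit, so I'll use the half-turned grasp orientation (yaw +90°) instead.

Emit:
{"name": "servo_tool", "arguments": {"deltas": [[[0,0,0],[0,-7,5]],[[0,0,0],[0,-7,5]],[[0,0,0],[0,0,10]],[[0,0,0],[0,0,10]],[[0,0,0],[0,0,10]],[[0,0,0],[0,0,10]],[[0,0,0],[0,0,10]],[[0,0,0],[0,0,10]],[[0,0,0],[0,0,10]],[[0,0,0],[0,0,10]],[[0,0,0],[0,0,10]],[[0,0,0],[0,0,10]],[[0,0,0],[0,0,10]],[[0,0,0],[0,0,10]],[[0,0,0],[0,0,10]],[[0,0,0],[0,0,10]],[[0,0,0],[0,0,10]],[[0,0,0],[0,0,10]],[[0,0,0],[0,0,0]]]}}

```text
time: 24.2
tool_pos: [374.9, -84.3, 128.9]
tcp_rot: [3.113, 0.064, 1.544]
contact_force: [0.2, -0.6, 0.7]
grip_width: 0.5
finger_force: 0.0
```

```bash
python3 - <<'E'
from h import *
togo([375,-265,131],np.pi/2);print(bot.get_obs()["joint_positions"].round(3))
E
```

```text
now [374.9 -84.3 128.9] [3.113 0.064 1.544] 24.2
rot first deg [ 1.6  3.7 -1.5] then shift [-1.807e-01  1.000e-04 -2.100e-03]
[-0.374  0.131  2.002 -0.062  0.96  -0.314]
```

Emit:
{"name": "servo_tool", "arguments": {"deltas": [[[0,0,0],[1.6,3.7,-1.5]],[[-0.045,0,0],[0,0,0]],[[-0.045,0,0],[0,0,0]],[[-0.045,0,0],[0,0,0]],[[-0.046,0,0],[0,0,0]],[[0,0.045,0],[0,0,0]],[[0,0.045,0],[0,0,0]],[[0,0.045,0],[0,0,0]],[[0,0.045,0],[0,0,0]],[[0,0,0],[0,0,0]]]}}

```text
time: 25.45
tool_pos: [556.6, -265.2, 127.7]
tcp_rot: [-3.141, -0.0, 1.575]
contact_force: [0.6, 0.4, -0.9]
grip_width: 0.2
finger_force: 0.0
```

```bash
python3 - <<'E'
from h import *
togo([556,-265,19],np.pi/2);print(bot.get_obs()["joint_positions"].round(3))
E
```

```text
now [ 556.6 -265.2  127.7] [-3.141 -0.     1.575] 25.45
rot first deg [-0.  -0.   0.2] then shift [ 0.0002 -0.0006  0.1087]
[-0.569  0.56   1.347  0.     1.235 -0.573]
```

Emit:
{"name": "servo_tool", "arguments": {"deltas": [[[0,0,0.04],[0,0,0]],[[0,0,0.04],[0,0,0]],[[0,0,0.02],[0,0,0]],[[0,0,0.009],[0,0,0]],[[0.01,0,0],[0,0,0]],[[0.01,0,0],[0,0,0]],[[0.01,0,0],[0,0,0]],[[0.01,0,0],[0,0,0]],[[0,0,0],[0,0,0]]]}}

```text
time: 26.58
tool_pos: [554.6, -224.9, 20.1]
tcp_rot: [-3.141, -0.0, 1.57]
contact_force: [-0.3, -0.4, 0.1]
grip_width: 0.9
finger_force: 0.0
```

Emit:
{"name": "servo_tool", "arguments": {"deltas": [[[0.01,0,0],[0,0,0]],[[0.01,0,0],[0,0,0]],[[0.01,0,0],[0,0,0]],[[0.01,0,0],[0,0,0]]]}}

```text
time: 27.08
tool_pos: [554.6, -185.2, 19.8]
tcp_rot: [-3.141, -0.0, 1.569]
contact_force: [-0.2, -3.9, 2.6]
grip_width: 0.5
finger_force: 1.7
```

Emit:
{"name": "servo_tool", "arguments": {"deltas": [[[0.008,0,0],[0,0,0]],[[0.008,0,0],[0,0,0]],[[0.008,0,0],[0,0,0]],[[0.008,0,0],[0,0,0]]]}}

```text
time: 27.58
tool_pos: [554.7, -161.7, 20.0]
tcp_rot: [3.141, 0.013, 1.572]
contact_force: [-8.2, -56.0, -7.7]
grip_width: 0.7
finger_force: 28.1
```

Emit:
{"name": "servo_tool", "arguments": {"deltas": [[[0.004,0,0],[0,0,0]],[[0.004,0,0],[0,0,0]]]}}

```text
time: 27.82
tool_pos: [554.8, -162.1, 20.2]
tcp_rot: [3.14, 0.023, 1.571]
contact_force: [-10.8, -77.0, -12.1]
grip_width: 0.6
finger_force: 38.7
```

Emit:
{"name": "servo_tool", "arguments": {"deltas": [[[0.004,0,0],[0,0,0]],[[0.004,0,0],[0,0,0]]]}}

```text
time: 28.08
tool_pos: [554.9, -162.5, 20.4]
tcp_rot: [3.139, 0.034, 1.57]
contact_force: [-15.2, -110.1, -18.0]
grip_width: 0.6
finger_force: 54.8
```

The sled is hard against a stop; the fixture geometry says this is home, with the bar face at about -120. Backing off.

Emit:
{"name": "servo_tool", "arguments": {"deltas": [[[-0.02,0,0],[0,0,0]],[[-0.03,0,0],[0,0,0]],[[-0.04,0,0],[0,0,0]],[[-0.03,0,-0.02],[0,0,0]],[[0,0,-0.05],[0,0,0]],[[0,0,-0.05],[0,0,0]],[[0,0,-0.05],[0,0,0]],[[0,0,-0.05],[0,0,0]],[[0,-0.05,-0.05],[0,0,0]],[[0,-0.05,0],[0,0,0]],[[0,-0.05,0],[0,0,0]],[[0,0,0],[0,0,0]]]}}

```text
time: 29.58
tool_pos: [408.0, -256.3, 284.1]
tcp_rot: [-3.141, -0.002, 1.567]
contact_force: [0.2, -0.1, -0.5]
grip_width: 0.5
finger_force: 0.0
```

```bash
python3 - <<'E'
from h import *
t=bot.capture("top")[:,:,::-1].copy();s=bot.capture("scene")[:,:,::-1].copy();cv2.imwrite("pics/top9.png",t);cv2.imwrite("pics/scene9.png",s)
def crop(im,x,y,w,h,k):return cv2.resize(im[y:y+h,x:x+w],None,fx=k,fy=k,interpolation=cv2.INTER_CUBIC)
c=np.zeros((600,800,3),np.uint8)
c[:360,:400]=crop(t,325,178,120,108,10/3);c[:300,400:]=crop(s,228,180,133,100,3)[:300,:399].repeat(1,0) if 0 else cv2.resize(crop(s,228,180,133,100,3),(400,300))
c[360:,:300]=crop(t,205,238,50,40,6);c[300:,400:]=crop(s,355,252,80,60,5)
cv2.imwrite("pics/h.png",c);togo([400,-150,200],np.pi/2)
E
```

```text
now [ 410.6 -257.1  284.1] [ 3.141e+00 -1.000e-03  1.568e+00] 29.675
rot first deg [ 0.  -0.  -0.1] then shift [ 0.1071 -0.0106  0.0841]
```

View pics/h.png

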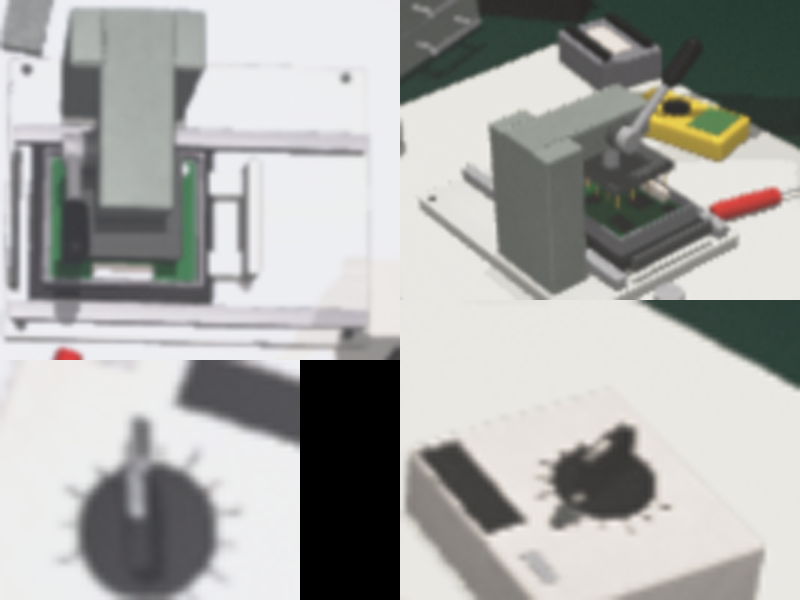

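Crop h: the sled is home under the probe plate, with the housing centred under the head. The pointer lies in line with the tab in both views, and the lever is still up. Now I'll push the lever, with the fingers' closing line turned along y.

Emit:
{"name": "servo_tool", "arguments": {"deltas": [[[0,0,0],[0,0,10]],[[0,0,0],[0,0,10]],[[0,0,0],[0,0,10]],[[0,0,0],[0,0,10]],[[0,0,0],[0,0,10]],[[0,0,0],[0,0,10]],[[0,0,0],[0,0,10]],[[0,0,0],[0,0,10]],[[0,0,0],[0,0,10]],[[0,-0.045,0],[0,0,0]],[[0,-0.045,0],[0,0,0]],[[0,-0.045,0],[0,0,0]],[[0,-0.045,0],[0,0,0]],[[0,-0.045,0],[0,0,0]],[[0,-0.045,0],[0,0,0]],[[0.045,0,0],[0,0,0]],[[0.043,0,0],[0,0,0]],[[0,0,0],[0,0,0]],[[0,0,0],[0,0,0]]]}}

```text
time: 32.05
tool_pos: [498.7, 12.9, 283.2]
tcp_rot: [-3.141, 0.002, -0.001]
contact_force: [0.9, 1.1, 0.2]
grip_width: 0.3
finger_force: 0.0
```

```bash
python3 - <<'E'
from h import *
togo([499,14,120],0)
E
```

```text
now [498.7  12.9 283.2] [-3.141e+00  2.000e-03 -1.000e-03] 32.05
rot first deg [-0.   0.1 -0.1] then shift [ 0.0003 -0.0011  0.1632]
```

Emit:
{"name": "servo_tool", "arguments": {"deltas": [[[0,0,0.01],[0,0,0]],[[0,0,0.01],[0,0,0]],[[0,0,0.01],[0,0,0]],[[0,0,0.01],[0,0,0]],[[0,0,0.01],[0,0,0]],[[0,0,0.01],[0,0,0]]]}}

```text
time: 32.8
tool_pos: [498.6, 12.1, 223.7]
tcp_rot: [3.142, 0.001, -0.002]
contact_force: [-2.7, 0.0, 3.7]
grip_width: 0.3
finger_force: 2.0
```

Emit:
{"name": "servo_tool", "arguments": {"deltas": [[[0,0,0.01],[0,0,0]],[[0,0,0.01],[0,0,0]],[[0,0,0.01],[0,0,0]],[[0,0,0.01],[0,0,0]],[[0,0,0.01],[0,0,0]]]}}

```text
time: 33.42
tool_pos: [498.7, 12.2, 173.3]
tcp_rot: [-3.141, 0.001, -0.002]
contact_force: [-0.7, -0.2, 2.7]
grip_width: 0.6
finger_force: 1.0
```

Emit:
{"name": "servo_tool", "arguments": {"deltas": [[[0,0,0.01],[0,0,0]],[[0,0,0.01],[0,0,0]],[[0,0,0.01],[0,0,0]]]}}

```text
time: 33.8
tool_pos: [498.5, 12.2, 143.2]
tcp_rot: [-3.141, 0.001, -0.002]
contact_force: [-2.0, 0.0, 2.2]
grip_width: 0.3
finger_force: 1.3
```

The lever is following at about 3–4 N. Continuing slowly to the stop.

Emit:
{"name": "servo_tool", "arguments": {"deltas": [[[0,0,0.006],[0,0,0]],[[0,0,0.005],[0,0,0]],[[0,0,0.004],[0,0,0]]]}}

```text
time: 34.17
tool_pos: [499.3, 12.2, 128.9]
tcp_rot: [-3.141, -0.001, -0.002]
contact_force: [0.4, 0.0, 2.6]
grip_width: 0.7
finger_force: 1.0
```

Emit:
{"name": "servo_tool", "arguments": {"deltas": [[[0,0,0.002],[0,0,0]],[[0,0,0.002],[0,0,0]]]}}

```text
time: 34.42
tool_pos: [499.2, 12.2, 125.2]
tcp_rot: [-3.142, -0.001, -0.002]
contact_force: [0.5, 0.1, 3.4]
grip_width: 0.5
finger_force: 1.0
```

Emit:
{"name": "servo_tool", "arguments": {"deltas": [[[0,0,0.002],[0,0,0]],[[0,0,0.002],[0,0,0]]]}}

```text
time: 34.67
tool_pos: [498.9, 12.2, 121.0]
tcp_rot: [-3.141, 0.0, -0.002]
contact_force: [0.1, -0.6, 2.3]
grip_width: 0.4
finger_force: 1.0
```

Emit:
{"name": "servo_tool", "arguments": {"deltas": [[[0,0,0.002],[0,0,0]],[[0,0,0.001],[0,0,0]]]}}

```text
time: 34.92
tool_pos: [498.8, 12.2, 118.0]
tcp_rot: [-3.141, 0.0, -0.002]
contact_force: [-0.6, -0.2, 6.1]
grip_width: 0.3
finger_force: 2.6
```

Emit:
{"name": "servo_tool", "arguments": {"deltas": [[[0,0,0.002],[0,0,0]],[[0,0,0.001],[0,0,0]]]}}

```text
time: 35.17
tool_pos: [499.4, 12.2, 117.0]
tcp_rot: [3.141, -0.002, -0.002]
contact_force: [-5.6, -0.1, 22.4]
grip_width: 0.3
finger_force: 11.1
```

Emit:
{"name": "servo_tool", "arguments": {"deltas": [[[0,0,0.001],[0,0,0]],[[0,0,0.001],[0,0,0]]]}}

```text
time: 35.42
tool_pos: [499.6, 12.1, 116.4]
tcp_rot: [3.141, -0.003, -0.002]
contact_force: [-10.1, 0.7, 33.0]
grip_width: 0.3
finger_force: 17.0
```

Emit:
{"name": "servo_tool", "arguments": {"deltas": [[[0,0,0],[0,0,0]],[[0,0,0],[0,0,0]],[[0,0,-0.01],[0,0,0]],[[0,0,-0.03],[0,0,0]],[[0,0,-0.05],[0,0,0]],[[0,0,-0.05],[0,0,0]],[[-0.05,0,0],[0,0,0]],[[-0.05,0,0],[0,0,0]],[[0,0,0],[0,0,0]],[[0,0,0],[0,0,0]]]}}

```text
time: 36.67
tool_pos: [399.3, 12.3, 253.1]
tcp_rot: [-3.141, -0.0, -0.002]
contact_force: [0.6, -0.0, -0.1]
grip_width: 0.7
finger_force: 0.0
```

```bash
python3 - <<'E'
from h import *
t0=cv2.imread("pics/top9.png");t=bot.capture("top")[:,:,::-1].copy();s=bot.capture("scene")[:,:,::-1].copy();s0=cv2.imread("pics/scene9.png")
cv2.imwrite("pics/sceneA.png",s)
# unchanged regions: dial in scene, sled push bar in scene/top; black grip location in scene
print("dial scene diff",cv2.absdiff(s,s0)[252:312,355:435].max(), "pushbar top diff",cv2.absdiff(t,t0)[220:270,390:410].mean())
for n,im in(("before",s0),("after",s)):
    m=cv2.inRange(im[185:260,425-0:480],(0,0,0),(45,45,45)) if 0 else cv2.inRange(im[190:235,300:345],(0,0,0),(70,60,60))
    k=max(cv2.findContours(m,0,1)[0],key=cv2.contourArea);print(n,cv2.boundingRect(k),cv2.contourArea(k))
# expected grip position, pivot fixture (30,48)
for a in(43,-23,-19):
    a=np.radians(a);P=[[564.4-2+30-105*np.cos(a),-36.6+5+48,180+105*np.sin(a)]];print(proj("scene",P)-[300,190])
print(bot.get_obs()["contact_force"])
E
```

```text
dial scene diff 96 pushbar top diff 5.059666666666667
before (15, 2, 14, 16) 111.5
after (21, 35, 10, 5) 21.5
[[21.51521173  9.92916404]]
[[25.40738083 36.60609343]]
[[25.99916024 34.68264428]]
[ 0.79526873  0.21295017 -0.9295293 ]
```

```bash
python3 - <<'E'
from h import *
s0=cv2.imread("pics/scene9.png");s=cv2.imread("pics/sceneA.png")
d=cv2.absdiff(s,s0).max(2)
sub=d[252:312,355:435];ys,xs=np.where(sub>25);print(len(ys),(xs.min()+355,xs.max()+355,ys.min()+252,ys.max()+252))
print("disc region diff",d[275:302,384:408].max(),"mean",d[275:302,384:408].mean())
E
```

```text
90 (np.int64(355), np.int64(369), np.int64(252), np.int64(260))
disc region diff 3 mean 0.8858024691358025
```

The dial is unchanged, the sled is home, the lever is on its stop and the arm is clear.

```bash
python3 -c "
from plant import bot
print(bot.close_job())"
```

```text
the job is handed in; nothing more can be done
None
```

I handed in the job with the sled pushed home against its stop, the dial's pointer in line with the tab to about 1 mm, and the lever pushed down to its stop last, finishing at about 37 s of the 72 s limit; no verdict came back, and I checked the result only by camera and force readings.

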